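Set up a run-out check of a turned pipe joint on V-blocks

ROBOT

A 6-joint arm with a two-finger parallel gripper is mounted at the origin on the work surface. World frame = base frame: x ahead of the robot, y to its left, z up, the work surface at z = 0. Lengths are in mm, angles in degrees, forces in N, time in s.
With the tool pointing down it reaches from about 300 to 850 mm from the base axis. Payload 5.4 kg.
Tool frame: the origin (TCP) lies on the centre line of the jaws, within the pads' length; the fingertips stand 25 mm ahead of it and the grasp point (between the pads) lies 6 mm ahead of it (nose_length is the distance from the TCP to the fingertips, in mm); z points along the fingers, y is the direction in which the jaws open and shut (so a half turn about z gives the same grasp; the last joint's range is limited). The gripper opens to 85 mm and grips with 20 to 120 N. Pads are 22 mm wide; open, the fingers measure 114 mm over their backs; the gripper's body (76 mm by 85 mm) begins 54 mm behind the grasp point. The pads swing forward as they close: fully open they stand 13 mm farther back than shut.
Start: joints at [-77.871, 9.076, 91.501, -0, 79.423, -12.038], TCP at [235.382, -524.597, 256.299] pointing down, gripper open.
Joint ranges: [-166.64, 166.64], [-54.1, 131.32], [10.49, 154.53], [-73.88, 253.88], [9.74, 151.15], [-171.62, 171.62]. Speed limits (degrees/s): [147.25, 147.25, 180, 180, 180, 180].

INTERFACE

Orientations are given as [roll, pitch, yaw] about the fixed x, y, z axes, in that order (R = Rz(yaw) Ry(pitch) Rx(roll)).
In Python, from rig import * gives the robot as it stands. Calls block until the motion is done:
- move_ptp(position, orientation): joint-space move of the TCP to a pose.
- move_l(position, rot=None, feed=150, max_force=None): straight line of the TCP; rot=None keeps the orientation; feed is the mean speed in mm/s. With max_force (N) it stops when the force on the tool has changed by that much, and returns True; else False.
- movej(angles): joint-space move.
- set_gripper(opening, newtons=None): finger opening in mm; newtons is the grip in N (None keeps the last); returns when the fingers have stopped.
- sleep(seconds).
- ik(position, orientation): joint angles nearest the present ones, or None.
- read_camera(name): name is "side" or "top"; returns (picture, depth): 420x560x3 uint8, red, green, blue; 420x560 float32, mm along the optical axis (not along the pixel's ray), 0 where there is no reading.
- camera_model(name): a dict with "fx", "fy", "cx", "cy" (pixels), "world_from_camera" (4x4, takes a point from camera to world coordinates). Camera axes: x right, y down, z forward; pixel columns grow to the right and rows downward; lengths in mm; the calibration is good to about 2 mm. A picture is of the moment at which its call begins. camera_model takes no time and is no camera call.
A pose or a line that the arm cannot do raises Unreachable and nothing moves.
- finish_job(): hands the job in, once; it reports no verdict.
Readings, each from a call of its own:
- get_t(): time.
- get_qpos(): joint angles.
- get_dq(): joint speeds.
- get_joint_efforts(): joint torques, N m.
- get_eef_pos(): TCP position.
- get_ee_rot(): TCP orientation.
- get_contact_force(): force on the tool from outside, world axes, zero at the start.
- get_wrist_torque(): the same for the moment, N m.
- get_grip_width(): finger opening in mm.
Only numpy, scipy, OpenCV 4.12 (cv2) and the standard library are available. Lean on these libraries where they do the work, as an engineer would, in place of code of your own. Each camera call takes 0.05 s, during which the arm holds its last target.

TASK

Set up the run-out check on the granite plate: stand the two V-blocks on it, grooves in line, about 10 cm apart between centres, and lay the turned wooden drone joint in both grooves along the plate's length, so that a block carries it near each end of its straight barrel and its thin tenon end points at the middle of the drilled steel stop block with a gap of about 1 cm (2 cm at most). Then stand the dial gauge upright on the plate behind the joint (on the side away from the robot), with its stylus hanging over the middle of the barrel, between the blocks. Don't let the gauge strike the joint or fall over, and leave the stop block, the steel cylinder and the oil bottle where they stand.

Things in the scene. Friction and masses are not known exactly. Their poses are not given: they have to be found in the camera images.
- vblock1_mid (a point): One of a matched pair of identical steel V-blocks, 40 mm wide (x), 36 mm along the groove (y), 40 mm high, 0.36 kg. 90-degree groove in the top, along y, 30 mm wide at the mouth: a 24 mm bar in it has its axis 42 mm above the underside. Point: block centre, 20 mm above its underside; z up. Starts upright on a 12 mm dark green board.
- vblock2_mid (a point): One of a matched pair of identical steel V-blocks, 40 mm wide (x), 36 mm along the groove (y), 40 mm high, 0.36 kg. 90-degree groove in the top, along y, 30 mm wide at the mouth: a 24 mm bar in it has its axis 42 mm above the underside. Point: block centre, 20 mm above its underside; z up. Starts upright on a 12 mm dark green board. Either block may serve at either end.
- drone_mid (a point): Turned boxwood drone joint, level, 0.12 kg. Point: on its axis, mid-barrel; y runs along it, + to the tenon (it may roll). Straight barrel 24 mm thick, y -78 to 78 mm; thin tenon 16 mm thick to y = 102; dark bell, up to 40 mm thick, to y = -114. Starts in a fixed cradle: uprights 60 mm wide at y = -50 and 50, 5 mm higher than the axis; free between y -40 and 40, 37 mm deep below the axis.
- gauge_grip (a point): Dial gauge, 0.55 kg: square column 16 x 16 mm, 150 mm high; point on its axis, 132 mm above the underside, the place to grip (bare from 104 mm up). z up; arm points to -x. Grey base x -20 to 35, y -22.5 to 22.5, 38 mm high. Dial at x -58 to -73, 34 mm wide, top at 111 mm; stylus at x = -65, y = 0, tip 64 mm up (a barrel in the V-blocks tops out at 54 mm). Starts on the board.
- plate_top (a point): Dark granite surface plate, fixed, 220 mm (its x) by 360 mm (its y, its length) by 50 mm thick. The point is the centre of its top face; x points away from the robot, z up.
- stop: Loose ground-steel stop block with drilled holes, 75 mm (x) by 25 mm thick (y) by 50 mm high, standing near one end of the plate, squarely across its length (either end). Origin: centre of its underside, on the plate. 0.65 kg. Must stay where it is (within 15 mm).
- square: Loose plain steel cylinder, 40 mm in diameter, 70 mm high, standing near the plate's other end. Origin: centre of its underside. Must stay where it is (within 15 mm).
- oil: Loose amber oil bottle, 44 mm in diameter, 130 mm high, standing on the bench beyond the work. Origin: centre of its underside. Must stay where it is (within 30 mm).
Things that resemble listed ones, but are neither listed nor needed, are in the scene too. Of the things like the part that bears drone_mid, leave any that is red; of the rest the smaller one is meant.

How it is judged:
By the outcome, as a careful person would: the job done as asked, in the order asked, and still so for the second after the job is handed in, with the robot touching nothing.
It also fails if it takes over 115 s, if anything falls off the work surface, if the arm or the gripper's body presses on something with over 40 N, if the wrist force passes 120 N, or if a joint passes its speed limit or range.

## Working session

There is one attempt and no reset: what is moved stays moved. The work goes in short steps, each a Python script; the robot and the scene stay as the last script left them, time stands still between calls to the robot, and variables do not carry over. Pictures are saved under pics/ and viewed, and the job is handed in when it is done.

```bash
ls; mkdir -p pics; python3 - <<'E'
from rig import *
import cv2,numpy as np
for n in("side","top"):
    p,d=read_camera(n); cv2.imwrite(f"pics/{n}0.png",p[:,:,::-1]); np.save(f"pics/{n}0.npy",d); np.save(f"pics/{n}0c.npy",p)
    m=camera_model(n); print(n,m["fx"],m["fy"],m["cx"],m["cy"]);print(np.round(np.array(m["world_from_camera"]),3))
print(get_t(),get_ee_rot(),get_eef_pos())
E
```

```text
pics
side 468.0835688553858 468.0835688553858 290.0877639310544 204.6390747964938
[[-9.48000e-01 -1.99000e-01  2.47000e-01  1.57685e+02]
 [-3.17000e-01  5.49000e-01 -7.73000e-01  9.49265e+02]
 [ 1.80000e-02 -8.12000e-01 -5.84000e-01  8.96735e+02]
 [ 0.00000e+00  0.00000e+00  0.00000e+00  1.00000e+00]]
top 447.76877298620224 447.76877298620224 283.87582610320476 208.5152842910254
[[ 2.000000e-03 -9.960000e-01  9.100000e-02  3.811260e+02]
 [-1.000000e+00 -2.000000e-03  2.000000e-03 -9.280000e+01]
 [-2.000000e-03 -9.100000e-02 -9.960000e-01  1.392447e+03]
 [ 0.000000e+00  0.000000e+00  0.000000e+00  1.000000e+00]]
0.1 [-1.79907384e+02 -2.19160035e-02  2.41662565e+01] [ 235.28965712 -524.10982418  255.43305363]
```

View pics/side0.png

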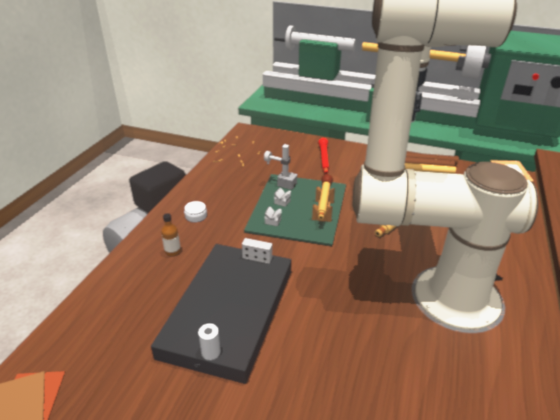

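View pics/top0.png

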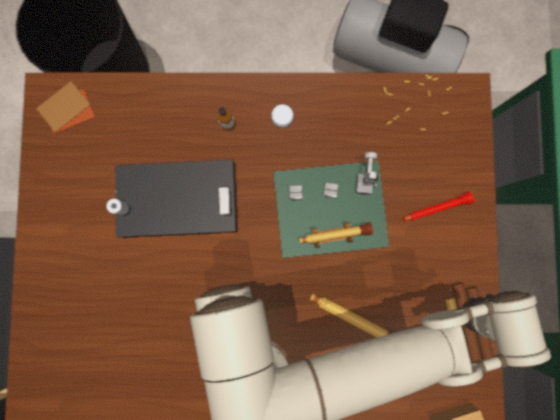

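The side view shows the robot, plate (~225,300), stop (257,250) and cylinder (209,341). The board carries both V-blocks, the gauge and the cradled joint. In the top view the plate is at (175,198), stop (224,200), V-blocks (296,191) and (331,189), gauge (368,175) and cradled joint (336,234). The red joint is at (440,207), and another yellow one lies on the bench at (350,315).

```bash
cat > h.py <<'E'
import cv2,numpy as np
from rig import *
def W(n,d):
    m=camera_model(n); T=np.array(m["world_from_camera"])
    v,u=np.mgrid[0:d.shape[0],0:d.shape[1]]
    c=np.stack([(u-m["cx"])*d/m["fx"],(v-m["cy"])*d/m["fy"],d],-1)
    return c@T[:3,:3].T+T[:3,3]
def ray(n,u,v,z):
    m=camera_model(n); T=np.array(m["world_from_camera"])
    r=T[:3,:3]@np.array([(u-m["cx"])/m["fx"],(v-m["cy"])/m["fy"],1]); o=T[:3,3]
    return o+r*(z-o[2])/r[2]
E
python3 - <<'E'
from h import *
p=np.load("pics/top0c.npy");s=np.load("pics/side0c.npy")
c=p[140:265,95:245]; cv2.imwrite("pics/a1.png",cv2.resize(c,None,fx=5,fy=4.8,interpolation=cv2.INTER_CUBIC)[:,:,::-1])
c=p[140:265,265:405]; cv2.imwrite("pics/a2.png",cv2.resize(c,None,fx=4.7,fy=4.7,interpolation=cv2.INTER_CUBIC)[:,:,::-1])
c=s[130:250,230:370]; cv2.imwrite("pics/a3.png",cv2.resize(c,None,fx=5,fy=5,interpolation=cv2.INTER_CUBIC)[:,:,::-1])
c=s[210:380,140:310]; cv2.imwrite("pics/a4.png",cv2.resize(c,None,fx=3.5,fy=3.5,interpolation=cv2.INTER_CUBIC)[:,:,::-1])
E
```

```text
(no output)
```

View pics/a1.png

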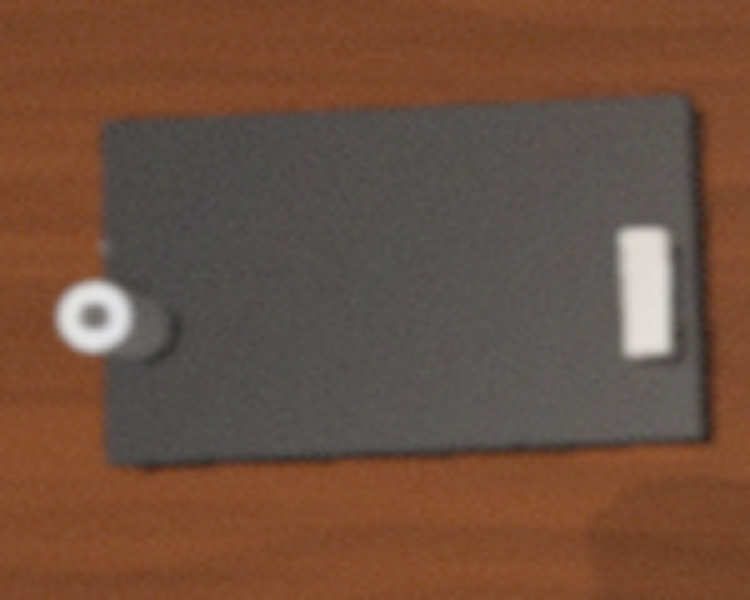

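View pics/a2.png

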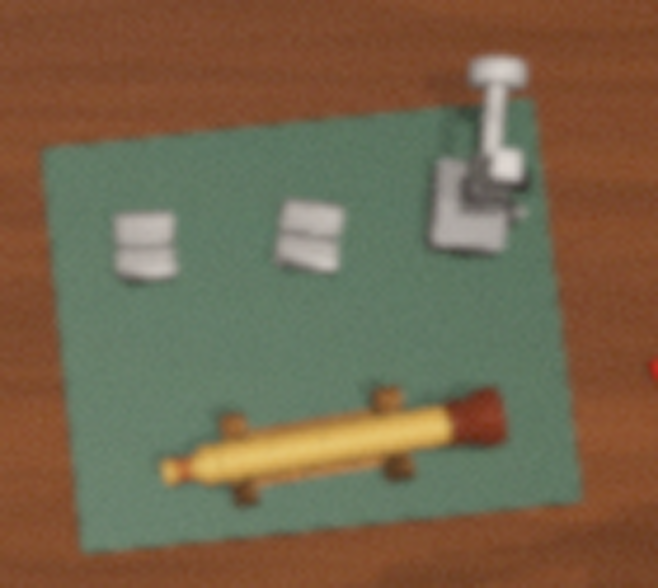

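View pics/a3.png

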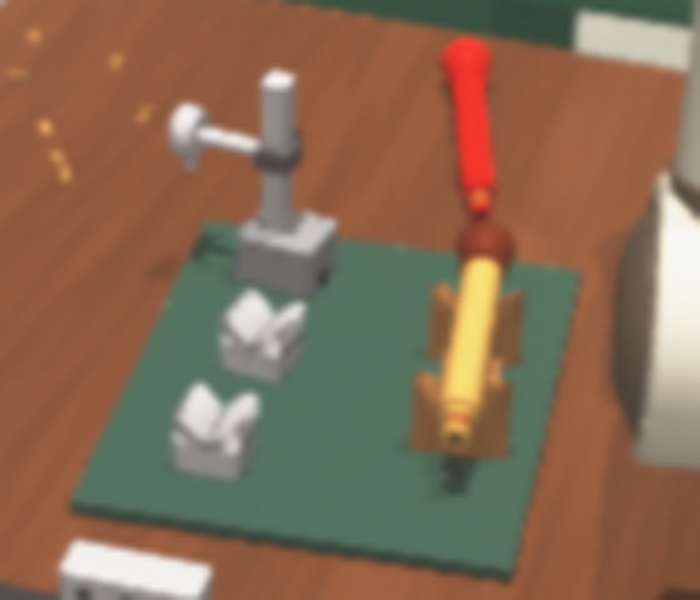

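View pics/a4.png

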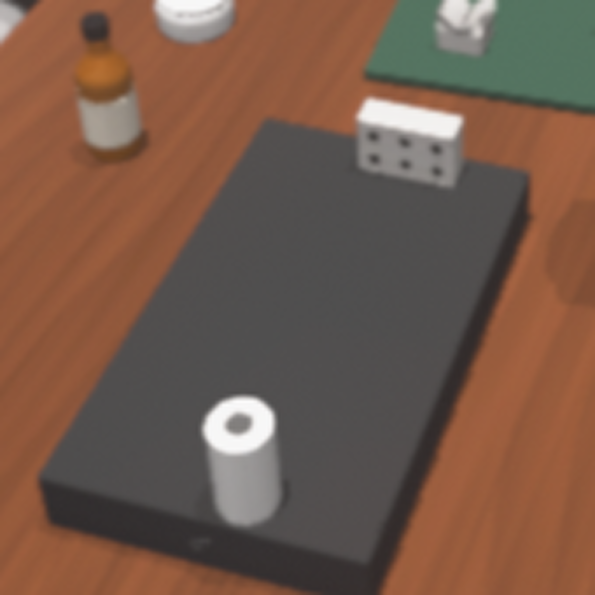

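Zoomed views: the cradled joint's tenon points +y (toward the plate), but the stop is at the plate's -y end, so the joint must turn about 180°. The gauge arm points to +x, so the gauge must also turn 180°. Next I'll measure.

```bash
cat > meas.py <<'E'
from h import *
from scipy import ndimage as ni
def load(n): return np.load(f"pics/{n}0c.npy"),np.load(f"pics/{n}0.npy")
def rect(pts):
    (c,s,a)=cv2.minAreaRect(pts[:,:2].astype(np.float32)); return np.round(c,1),np.round(s,1),round(a,1)
if __name__=="__main__":
  for n in("top","side"):
    p,d=load(n); P=W(n,d); hsv=cv2.cvtColor(p,cv2.COLOR_RGB2HSV).astype(int); H,S,V=hsv[...,0],hsv[...,1],hsv[...,2]
    X,Y,Z=P[...,0],P[...,1],P[...,2]; ok=d>0
    R=(X>330)&(X<720)&ok
    print(n)
    def rep(name,m,k=30):
        l,c=ni.label(m)
        for i in range(1,c+1):
            q=P[l==i]
            if len(q)<k: continue
            print(" ",name,len(q),"rect",*rect(q),"z med %.1f p5 %.1f p95 %.1f"%(np.median(q[:,2]),*np.percentile(q[:,2],[5,95])),"px",np.round(np.argwhere(l==i).mean(0)[::-1],1))
    rep("plate",R&(S<70)&(V<110)&(abs(Z-50)<12)&(Y>-40),500)
    rep("stop",R&(S<60)&(V>110)&(Z>90)&(Z<110)&(Y>-50))
    rep("cyl",R&(S<60)&(V>110)&(Z>110)&(Y>-50)&(X<600))
    rep("board",R&(H>60)&(H<95)&(S>60)&(Y<0),500)
    rep("vb",R&(S<60)&(V>110)&(Z>25)&(Y<-80),15)
    rep("yellow",ok&(H>15)&(H<30)&(S>110)&(V>150)&(Y<0),60)
    rep("oil",ok&(X>600)&(Z>15)&(Z<150)&(Y>-100)&(Y<120),20)
E
python3 meas.py
```

```text
top
  plate 7946 rect [535.5 240.5] [218.6 357.2] 2.8 z med 49.3 p5 44.6 p95 54.0 px [173.9 198. ]
  stop 233 rect [521.9  86.2] [74.1 25.8] 1.9 z med 99.6 p5 95.1 p95 103.5 px [223.4 200.5]
  cyl 162 rect [504.5 397.8] [38.1 37.6] 86.6 z med 119.2 p5 114.2 p95 122.6 px [113.6 205.7]
  board 2112 rect [  592.6 -1063.8] [314.7 458.1] 36.1 z med -181.1 p5 -600.8 p95 -40.2 px [539.4 189.7]
  vb 167 rect [ 621.3 -340.6] [81.5 32.1] 0.2 z med 117.5 p5 104.9 p95 163.9 px [370.4 163.9]
  vb 197 rect [ 580.4 -335.6] [49.2 54.6] 83.6 z med 49.7 p5 43.0 p95 54.3 px [363.2 185.3]
  vb 175 rect [ 562.2 -229.8] [36.5 40.7] 81.9 z med 46.1 p5 31.6 p95 54.9 px [329.9 189.4]
  vb 166 rect [ 555.3 -123.3] [39.7 36.2] 1.0 z med 46.8 p5 33.4 p95 54.8 px [294.9 191.5]
  yellow 521 rect [ 424.3 -233.6] [ 33.8 164.3] 9.1 z med 66.1 p5 18.9 p95 71.8 px [332.8 234.6]
  yellow 545 rect [ 181.8 -289.6] [215.7  32.2] 65.4 z med 35.1 p5 25.0 p95 43.0 px [346.2 315. ]
  yellow 160 rect [ -91.4 -632.1] [117.   37.5] 77.8 z med 70.8 p5 66.7 p95 75.4 px [470.6 416.2]
  oil 307 rect [796.5 -73.6] [64.8 50.2] 0.2 z m
[... 1630 characters left out ...]
 183.7 p95 256.7 px [369.6  45.5]
  yellow 207 rect [ 159.2 -988.9] [958.4 144.8] 85.8 z med 249.2 p5 234.3 p95 258.6 px [445.3  54.1]
  yellow 61 rect [ -93.6 -538.7] [971.5  71.1] 79.5 z med 68.8 p5 -110.2 p95 72.7 px [502.2 161. ]
  yellow 335 rect [ 125.6 -614.3] [179.7  49.6] 9.1 z med 22.4 p5 12.7 p95 29.4 px [431.3 167.4]
  yellow 266 rect [ 434.2 -263. ] [ 34.2 227.6] 9.4 z med 65.8 p5 24.0 p95 70.7 px [323.6 197.3]
  oil 278 rect [795.4 -71.7] [55.4 64.1] 88.0 z med 33.8 p5 18.3 p95 38.1 px [194.9 210.2]
  oil 521 rect [775.8 100.9] [44.3 33.4] 26.2 z med 71.3 p5 21.5 p95 129.1 px [170.1 234.9]
  oil 235 rect [626.2  94.1] [52.1 51.6] 0.1 z med 50.5 p5 47.3 p95 53.2 px [220.8 250.8]
```

Both views agree to 2–3 mm: plate 50 high, board 12. Now I'll refine the joint, gauge and V-block details.

```bash
python3 - <<'E'
from h import *
from meas import load,rect
for n in("top","side"):
    p,d=load(n); P=W(n,d); hsv=cv2.cvtColor(p,cv2.COLOR_RGB2HSV).astype(int); H,S,V=hsv[...,0],hsv[...,1],hsv[...,2]
    X,Y,Z=P[...,0],P[...,1],P[...,2]; ok=(d>0)&(X>370)&(X<500)&(Y<-100)&(Y>-400)
    m=ok&(H>15)&(H<30)&(S>110)&(V>130)&(Z>52)
    q=P[m]; c=q.mean(0); ax=np.linalg.svd(q[:,:2]-c[:2],full_matrices=False)[2][0]; ax*=np.sign(ax[1])
    t=(q[:,:2]-c[:2])@ax; s=(q[:,:2]-c[:2])@np.array([-ax[1],ax[0]])
    print(n,"drone c",c.round(1),"ang",np.degrees(np.arctan2(ax[1],ax[0])).round(2),"t",np.percentile(t,[1,99]).round(1),"s",np.percentile(s,[1,50,99]).round(1))
    o=(ok)&(Z>30)&(abs((X-c[0])*-ax[1]+(Y-c[1])*ax[0])<22)&(S>90)&((H<25)|(H>170))
    q=P[o]; t=(q[:,:2]-c[:2])@ax
    for b in np.arange(-150,140,12):
        k=(t>b)&(t<=b+12)
        if k.sum()>3:
            ss=(q[k][:,:2]-c[:2])@np.array([-ax[1],ax[0]])
            print("   t",b,k.sum(),"ztop %.1f"%np.percentile(q[k][:,2],90),"s",np.percentile(ss,[3,97]).round(1))
    # gauge
    g=(d>0)&(X>520)&(X<720)&(Y<-290)&(Y>-400)&(S<70)
    for nm,lo,hi in(("coltop",155,172),("col",128,155),("arm",92,127),("base",42,58)):
        q=P[g&(Z>lo)&(Z<hi)]
        if len(q)>3: print("  ",nm,len(q),"mean",q.mean(0).round(1),"rect",*rect(q))
    q=P[g&(Z>92)&(Z<127)]; far=q[q[:,0]>np.percentile(q[:,0],70)]; print("  dial",far.mean(0).round(1),q[:,0].min(),q[:,0].max())
    for nm,ya,yb in(("vb1",-150,-95),("vb2",-260,-200)):
        k=(d>0)&(X>525)&(X<590)&(Y>ya)&(Y<yb)&(S<60)&(V>90)
        q=P[k&(Z>44)]; print("  ",nm,len(q),rect(q),"zmax",np.percentile(q[:,2],97).round(1),"groove zmin",np.percentile(P[k][:,2],5).round(1))
E
```

```text
top drone c [ 425.2 -232.1   66.1] ang 99.89 t [-82.1  93.6] s [-13.5   0.2  11.8]
   t -126 13 ztop 79.2 s [-13.   15.8]
   t -114 53 ztop 77.6 s [-15.3  17.1]
   t -102 42 ztop 74.3 s [-12.7  15.2]
   t -90 39 ztop 74.4 s [-11.4  13.3]
   t -78 32 ztop 71.8 s [-10.   11.4]
   t -66 41 ztop 69.4 s [-18.4  19.4]
   t -54 62 ztop 69.2 s [-20.1  21. ]
   t -42 32 ztop 71.1 s [-10.3  11.3]
   t -30 34 ztop 70.0 s [-11.3  11.1]
   t -18 33 ztop 70.4 s [-11.4  10.6]
   t -6 33 ztop 70.4 s [-10.4  11. ]
   t 6 32 ztop 69.8 s [-10.1  11.4]
   t 18 34 ztop 70.4 s [-11.1  10.4]
   t 30 32 ztop 70.4 s [-10.7  10.8]
   t 42 61 ztop 69.1 s [-20.9  20.5]
   t 54 38 ztop 70.1 s [-17.   12.9]
   t 66 30 ztop 70.5 s [-10.4  10.6]
   t 78 21 ztop 69.1 s [-6.7  5.8]
   t 90 15 ztop 66.5 s [-5.9  6.8]
   coltop 35 mean [ 588.3 -333.3  161.7] rect [ 588.8 -333. ] [15.5 14.9] 87.9
   col 18 mean [ 585.2 -330.5  141.6] rect [ 585.4 -329.7] [20.5 10.5] 37.2
   arm 192 mean [ 620.3 -337.3  113.7] rect [ 618.1 -342. ] [38.9 87.4] 86.9
   base 204 mean [ 575.6 -329.9   49.7] rect [ 580.5 -336.6] [52.9 54.3] 8
[... 883 characters left out ...]
21.1]
   t 54 25 ztop 69.3 s [-11.1   9.8]
   t 66 21 ztop 67.9 s [-9.2  9.9]
   t 78 18 ztop 64.7 s [-6.3  5.5]
   t 90 7 ztop 67.8 s [-3.3  6.3]
   coltop 22 mean [ 586.1 -328.8  160.8] rect [ 586.6 -327.2] [15.6 19.8] 3.5
   col 44 mean [ 585.3 -326.9  141.7] rect [ 585.8 -328.5] [16.6 16.4] 19.4
   arm 157 mean [ 617.  -329.   111.1] rect [ 617.6 -334.2] [36.3 87.9] 87.0
   base 129 mean [ 576.  -324.    49.3] rect [ 578.7 -328.9] [45.4 55.8] 85.3
  dial [ 651.5 -330.8  112.3] 573.7815451720649 661.4348866167325
   vb1 79 (array([ 553.9, -119.1]), array([41.9, 36.1]), 2.9) zmax 54.9 groove zmin 11.7
   vb2 76 (array([ 560.4, -225.6]), array([37.4, 43.9]), 84.1) zmax 56.2 groove zmin 11.4
```

```bash
python3 - <<'E'
from h import *
for nm,p,ys in(("vb1 pick",[554.3,-121.5,43],[90,-90]),("vb2 pick",[561.3,-228,43],[82,-98]),("vb place",[518,162,81],[92.75,-87.25]),("vb placeB",[513,262,81],[92.75,-87.25]),
 ("drone pick",[425,-233.5,64],[9.9,-170.1]),("drone place",[515.5,212,98],[-177.25,2.75]),("g pick",[587,-330.5,150],[176,-4,86,-94]),("g place",[580.4,215.2,188],[-177.25,2.75,92.75,-87.25]),("g place hi",[580.4,215.2,300],[2.75])):
    for y in ys:
        q=ik(p,[180,0,y]); print(nm,y,None if q is None else np.round(q,0))
E
```

```text
vb1 pick 90 [-25.  23. 101.   0.  56. -25.]
vb1 pick -90 [-25.  23. 101.  -0.  56. 155.]
vb2 pick 82 [-34.  28.  94.   0.  58. -26.]
vb2 pick -98 [-34.  28.  94.  -0.  58. 154.]
vb place 92.75 [  5.  16. 105.  -0.  59.   2.]
vb place -87.25 None
vb placeB 92.75 [15. 21. 99. -0. 60. 12.]
vb placeB -87.25 [  15.   21.   99.   -0.   60. -168.]
drone pick 9.9 [-43.  10. 114.  -0.  56.  37.]
drone pick -170.1 [ -43.   10.  114.    0.   56. -143.]
drone place -177.25 [ 10.  17. 102.   0.  62. -83.]
drone place 2.75 [ 10.  17. 102.  -0.  62.  97.]
g pick 176 [ -40.   29.   80.    0.   72. -126.]
g pick -4 [-40.  29.  80.  -0.  72.  54.]
g pick 86 [-40.  29.  80.   0.  72. -36.]
g pick -94 [-40.  29.  80.  -0.  72. 144.]
g place -177.25 [  9.  19.  88.   0.  73. -84.]
g place 2.75 [ 9. 19. 88. -0. 73. 96.]
g place 92.75 [ 9. 19. 88. -0. 73.  6.]
g place -87.25 None
g place hi 2.75 [ 9. 14. 81. -0. 85. 96.]
```

```bash
cat > act.py <<'E'
from h import *
YAW=2.75
S=np.array([521.5,87.7]); a=np.radians(YAW); ex=np.array([np.cos(a),np.sin(a)]); ey=np.array([-np.sin(a),np.cos(a)])
MID=S+ey*124.5
def R(y): return [180,0,y]
def pick(xy,z,yaw,opening,N,up=150,hover=70):
    set_gripper(opening); move_ptp([*xy,z+hover],R(yaw)); 
    if move_l([*xy,z],feed=120,max_force=12): print("hit on descent",get_eef_pos())
    set_gripper(0,N); print("width",get_grip_width(),"t",get_t())
    move_l([*xy,z+up],feed=200)
def place(xy,z,yaw,rel,hi=110,F=5):
    move_ptp([*xy,z+hi],R(yaw)); move_l([*xy,z+10],feed=150)
    sleep(0.2); h=move_l([*xy,z-4],feed=25,max_force=F); e=get_eef_pos(); print("touch",h,np.round(e,1),"F",np.round(get_contact_force(),1))
    set_gripper(rel); move_l([*xy,z+hi],feed=200); print("t",get_t())
def snap(k):
    for n in("side","top"):
        p,d=read_camera(n); cv2.imwrite(f"pics/{n}{k}.png",p[:,:,::-1]); np.save(f"pics/{n}{k}.npy",d); np.save(f"pics/{n}{k}c.npy",p)
E
python3 - <<'E'
from act import *
pick([554.3,-121.5],43,91.5,70,40)
place(MID-50*ey,81,92.75,60)
snap(1)
E
python3 - <<'E'
from h import *
p=np.load("pics/top1c.npy")[120:270,90:410]; cv2.imwrite("pics/b1.png",cv2.resize(p,None,fx=2.4,fy=2.4,interpolation=cv2.INTER_CUBIC)[:,:,::-1])
E
```

```text
width 39.55185432357562 t 3.4417
touch True [518.2 162.2  82.1] F [-0.2 -0.1  5. ]
t 7.9167
```

View pics/b1.png

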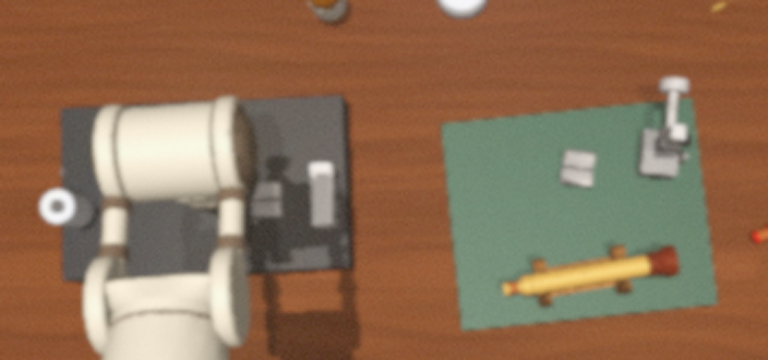

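View pics/side1.png

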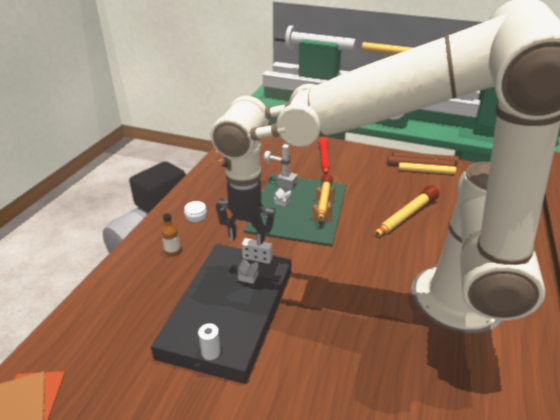

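Block 1 stands upright on the plate beside the stop, at side-view (248,272). Block 2 is next.

```bash
python3 - <<'E'
from act import *
pick([561.3,-228],43,82.5,70,40)
place(MID+50*ey,81,92.75,60)
move_ptp([425,-233.5,200],R(-80.1))
snap(2)
p=np.load("pics/top2c.npy")[120:270,90:410]; cv2.imwrite("pics/b2.png",cv2.resize(p,None,fx=2.4,fy=2.4,interpolation=cv2.INTER_CUBIC)[:,:,::-1])
from meas import rect
for n in("top","side"):
    p=np.load(f"pics/{n}2c.npy");d=np.load(f"pics/{n}2.npy");P=W(n,d);hsv=cv2.cvtColor(p,cv2.COLOR_RGB2HSV).astype(int); S_,V=hsv[...,1],hsv[...,2]
    X,Y,Z=P[...,0],P[...,1],P[...,2]
    def pf(c): o=np.array(c)-S; return (o@ex).round(1),(o@ey).round(1)
    for nm,ya,yb in(("stop",60,115),("b1",135,190),("b2",235,290)):
        k=(d>0)&(X>470)&(X<570)&(Y>ya)&(Y<yb)&(S_<60)&(V>105)&(Z>(80 if nm!="stop" else 92))
        q=P[k]; r=rect(q); print(n,nm,len(q),r,"plate frame rel nominal stop",pf(r[0]),"zmax",np.percentile(q[:,2],97).round(1))
E
```

```text
width 39.46574860671113 t 10.875
touch True [513.4 262.1  82.2] F [-0.4  0.1  4.7]
t 16.0417
top stop 228 (array([521.9,  86.3]), array([74.1, 26. ]), 2.1) plate frame rel nominal stop (np.float64(0.3), np.float64(-1.4)) zmax 104.6
top b1 121 (array([517.3, 160.3]), array([40. , 35.6]), 4.4) plate frame rel nominal stop (np.float64(-0.7), np.float64(72.7)) zmax 93.1
top b2 125 (array([513.1, 260.1]), array([40. , 36.6]), 4.2) plate frame rel nominal stop (np.float64(-0.1), np.float64(172.6)) zmax 92.3
side stop 246 (array([521.1,  88.5]), array([77. , 31.9]), 2.4) plate frame rel nominal stop (np.float64(-0.4), np.float64(0.8)) zmax 102.9
side b1 168 (array([516.4, 162.4]), array([41.9, 40. ]), 0.6) plate frame rel nominal stop (np.float64(-1.5), np.float64(74.9)) zmax 92.5
side b2 197 (array([511.9, 262.8]), array([40.6, 37.8]), 1.7) plate frame rel nominal stop (np.float64(-1.2), np.float64(175.4)) zmax 92.3
```

View pics/b2.png

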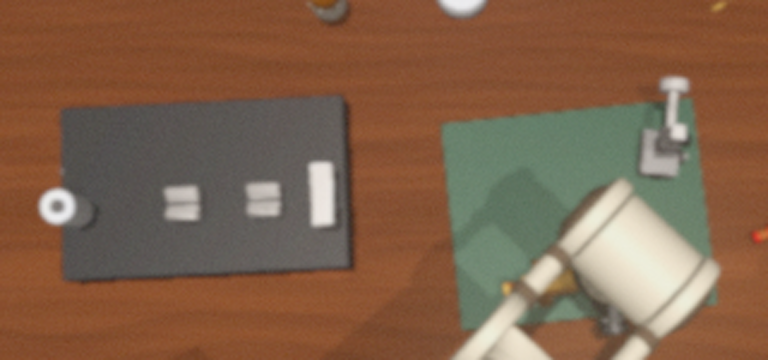

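View pics/side2.png

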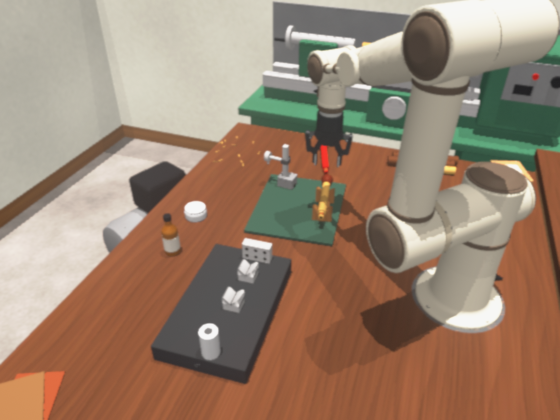

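Both blocks sit in line at (182,203) and (263,199): x offsets within 1 mm, 100 mm apart, and 74 mm from the stop centre. Next, the joint.

```bash
python3 - <<'E'
from act import *
ax=np.array([np.cos(np.radians(99.9)),np.sin(np.radians(99.9))])
print(ray("top",332.2,234.8,63)); t=ray("top",265+163/4.7,140+470/4.7,58);b=ray("top",265+506/4.7,140+414/4.7,58)
print(t,b,np.linalg.norm((t-b)[:2]),t[:2]-102*ax,b[:2]+114*ax)
# side a3 crop: tenon end (455,435), barrel/bell junction ~(487,262)/5
t=ray("side",230+455/5,130+437/5,58);print(t, t[:2]-102*ax)
for u,v in((430,400),(497,395),(443,300),(515,305)): print(ray("side",230+u/5,130+v/5,63).round(1))
E
```

```text
[ 424.10306589 -233.15690559   63.        ]
[ 408.60560176 -136.90287173   58.        ] [ 444.51722937 -354.35268005   58.        ] 220.39524526579447 [ 426.14236998 -237.384023  ] [ 424.91731194 -242.05021687]
[ 406.10858508 -131.5128443    58.        ] [ 423.64535331 -231.99399557]
[ 428.6 -155.5   63. ]
[ 391.8 -174.1   63. ]
[ 450.3 -262.2   63. ]
[ 405.5 -272.4   63. ]
```

```bash
python3 - <<'E'
from act import *
pick([424.8,-234.5],64,-80.1,50,30)
snap(3)
E
```

```text
width 23.2509681699703 t 19.6833
```

View pics/side3.png

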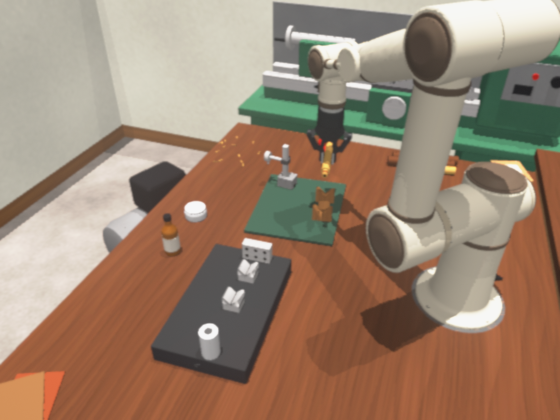

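View pics/top3.png

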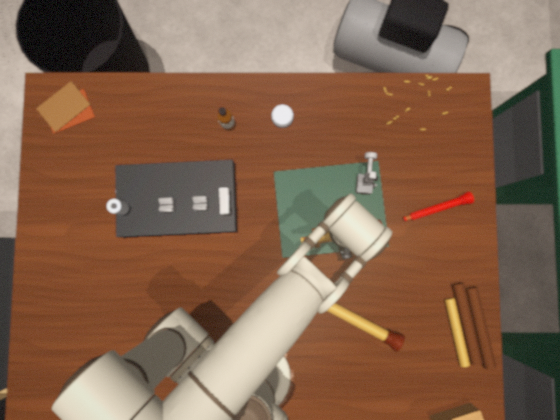

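The joint is held level and clear of the cradle, tenon still toward +y (side view 328,160). The move to the plate will turn it.

```bash
python3 - <<'E'
from act import *
move_ptp([480,0,280],R(6))
place(MID,98,92.75,48,hi=130,F=4)
move_ptp([560,-250,300],R(-4))
snap(4)
p=np.load("pics/top4c.npy")[140:265,95:245]; cv2.imwrite("pics/c1.png",cv2.resize(p,None,fx=4.8,fy=4.8,interpolation=cv2.INTER_CUBIC)[:,:,::-1])
p=np.load("pics/side4c.npy")[210:380,140:310]; cv2.imwrite("pics/c2.png",cv2.resize(p,None,fx=3.5,fy=3.5,interpolation=cv2.INTER_CUBIC)[:,:,::-1])
print(get_t())
E
```

```text
touch True [515.8 212.1 100.1] F [0.4 0.2 3. ]
t 25.3917
27.2083
```

View pics/c1.png

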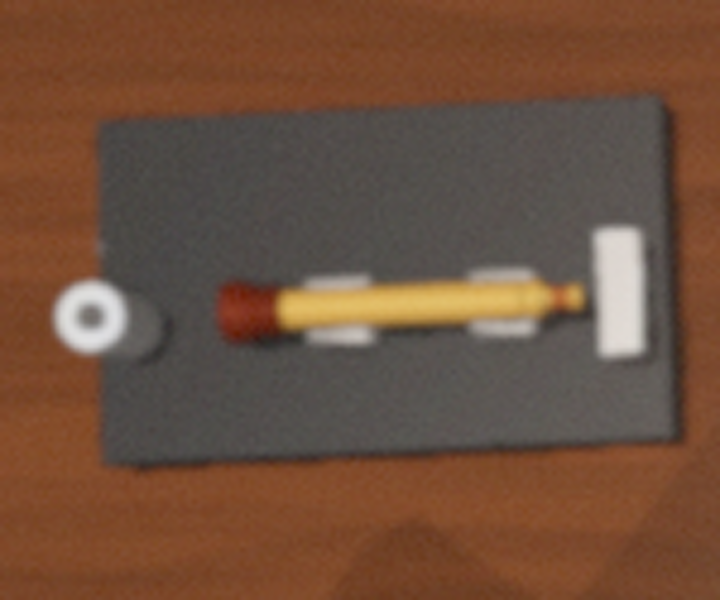

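View pics/c2.png

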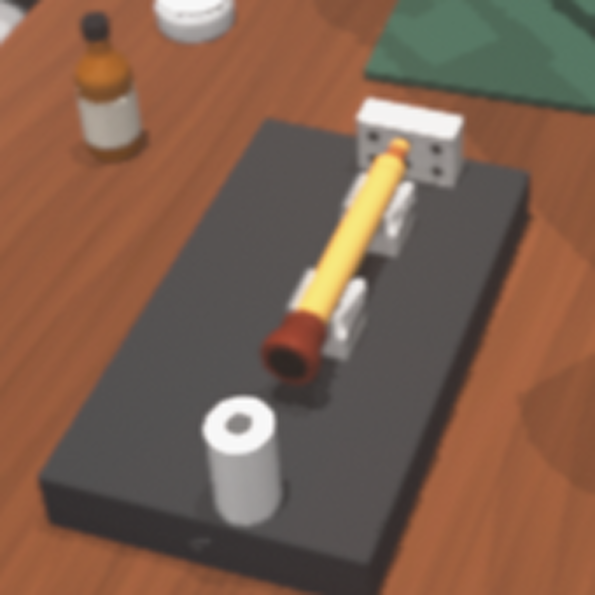

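```bash
python3 - <<'E'
from act import *
from meas import rect
for n in("top","side"):
    p=np.load(f"pics/{n}4c.npy");d=np.load(f"pics/{n}4.npy");P=W(n,d);hsv=cv2.cvtColor(p,cv2.COLOR_RGB2HSV).astype(int); H,S_,V=hsv[...,0],hsv[...,1],hsv[...,2]
    X,Y,Z=P[...,0],P[...,1],P[...,2]; A=(X-S[0])*ex[0]+(Y-S[1])*ex[1]; B=(X-S[0])*ey[0]+(Y-S[1])*ey[1]
    k=(d>0)&(abs(A)<30)&(B>8)&(B<260)&(Z>70)
    y=k&(H>12)&(H<30)&(S_>120)&(V>140); r=k&(S_>120)&((H<9)|(H>170))&(B>150)
    print(n,"yellow B",np.percentile(B[y],[0,1,99,100]).round(1),"bell B",np.percentile(B[r],[0,1,99,100]).round(1))
    for b in range(20,215,20):
        q=y&(B>b)&(B<b+20); print("   ",b,q.sum(),"A",np.percentile(A[q],[3,50,97]).round(1),"ztop",np.percentile(Z[q],92).round(1))
    k=(d>0)&(abs(A)<36)&(abs(B)<30)&(S_<60)&(V>105)&(Z>92); print("stop",rect(P[k]),"B",np.percentile(B[k],[1,98,100]).round(1))
    # nearest gap by rays
print("tenon end top",ray("top",95+586/4.8,140+297/4.8,92),"stop face",ray("top",95+595/4.8,140+297/4.8,100))
E
```

```text
top yellow B [ 22.7  24.1 202.5 206. ] bell B [205.8 206.4 237.6 240.2]
    20 24 A [-5.8  0.1  6.5] ztop 101.5
    40 48 A [-10.4  -1.8   7.5] ztop 104.1
    60 47 A [-9.8 -1.4  8.1] ztop 106.4
    80 52 A [-11.1  -0.8   9. ] ztop 105.8
    100 57 A [-10.9  -2.1  10.1] ztop 106.1
    120 53 A [-10.   -1.1  11.2] ztop 104.7
    140 49 A [-11.6  -1.1   8.5] ztop 105.9
    160 44 A [-10.8  -2.2   6.9] ztop 106.8
    180 52 A [-10.3  -1.1  11. ] ztop 105.2
    200 10 A [-8.8 -1.   7.2] ztop 104.9
stop (array([522.2,  86. ]), array([69.8, 25.5]), 3.7) B [-14.2  10.6  11.1]
side yellow B [ 24.8  29.9 205.2 206.9] bell B [210.3 211.5 241.7 242.1]
    20 13 A [-7.9 -3.3  2.5] ztop 100.6
    40 33 A [-11.1  -4.2   6.1] ztop 105.2
    60 42 A [-11.9  -5.3   4.1] ztop 105.8
    80 46 A [-11.3  -4.7   5.1] ztop 105.9
    100 53 A [-13.3  -4.4   6.5] ztop 106.0
    120 59 A [-11.8  -4.5   7.6] ztop 105.2
    140 60 A [-12.8  -3.9   7.1] ztop 105.6
    160 58 A [-11.6  -4.5   5.3] ztop 105.3
    180 56 A [-11.6  -5.    4.4] ztop 106.4
    200 17 A [-11.2  -3.7   4.6] ztop 106.7
stop (array([521.6,  89.2]), array([71.7, 29.4]), 1.5) B [-12.4  14.5  16.7]
tenon end top [518.47788315 105.38316626  92.        ] stop face [517.64426545  98.7188603  100.        ]
```

Joint seated level in both grooves, tenon (585,297 in the zoom) facing mid-stop with a gap of about 7–11 mm by depth and rays. Next, the gauge.

```bash
python3 - <<'E'
from act import *
pick([587.5,-330],150,-4,50,60,up=140)
snap(5)
print(get_eef_pos(),get_contact_force())
p=np.load("pics/side5c.npy")[60:230,210:380]; cv2.imwrite("pics/d1.png",cv2.resize(p,None,fx=3.5,fy=3.5,interpolation=cv2.INTER_CUBIC)[:,:,::-1])
E
```

```text
width 15.189450524760085 t 29.1
[ 586.53797084 -329.2268965   286.75187789] [ 0.49911805 -0.61491566 -5.27926146]
```

View pics/d1.png

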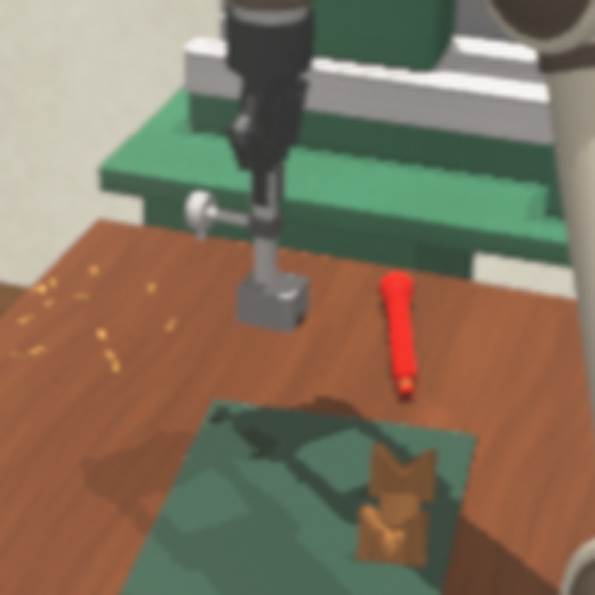

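```bash
python3 - <<'E'
from act import *
G=S+ey*125.3+ex*65
move_ptp([560,-220,330],R(-4)); move_ptp([560,-80,330],R(80)); move_ptp([560,60,330],R(140)); move_ptp([*G,300],R(-177.25)); move_l([*G,225],feed=120); sleep(.4)
print(get_eef_pos(),get_ee_rot(),get_t(),get_qpos()); snap(6)
p=np.load("pics/side6c.npy")[150:340,140:330]; cv2.imwrite("pics/e1.png",cv2.resize(p,None,fx=3.1,fy=3.1,interpolation=cv2.INTER_CUBIC)[:,:,::-1])
p=np.load("pics/top6c.npy")[140:265,95:245]; cv2.imwrite("pics/e2.png",cv2.resize(p,None,fx=4.8,fy=4.8,interpolation=cv2.INTER_CUBIC)[:,:,::-1])
E
```

```text
[580.54972338 216.04452047 225.34581121] [ 1.79996789e+02  3.37130757e-02 -1.77245351e+02] 34.3833 [ 9.25180644e+00  1.68661387e+01  8.59159978e+01 -6.40396710e-04
  7.71840036e+01 -8.35027020e+01]
```

View pics/e1.png

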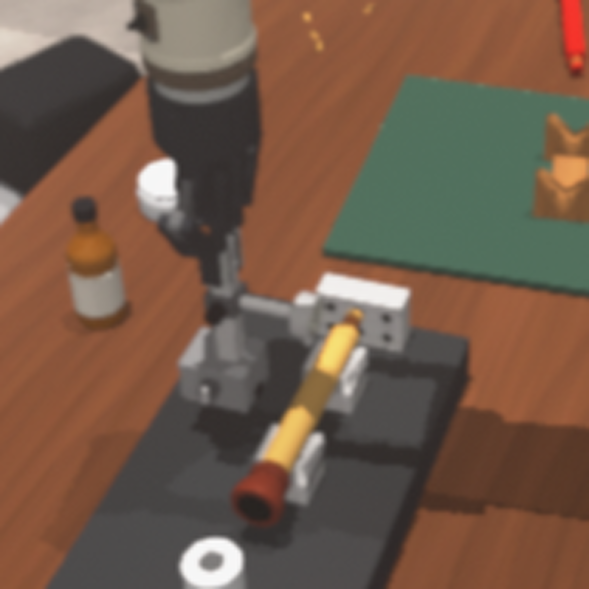

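View pics/e2.png

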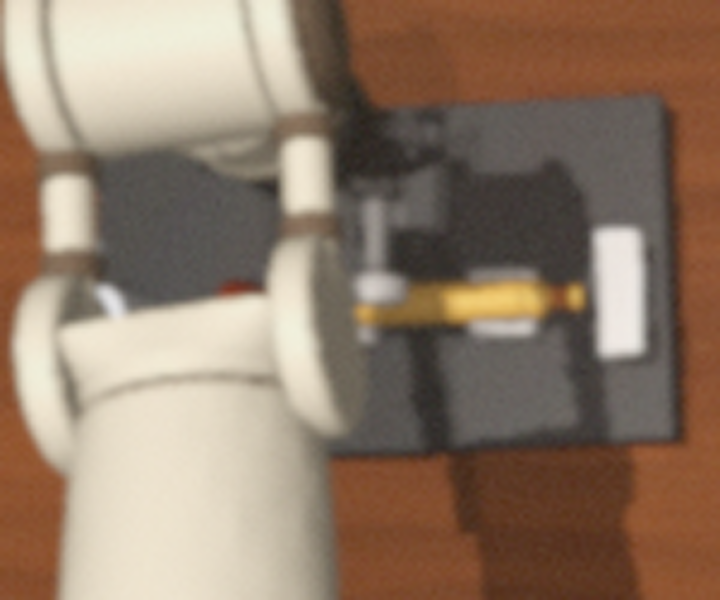

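The gauge hangs upright with its arm toward the robot, and the dial (top zoom 383,290) is above the joint. I'll measure the dial against the joint.

```bash
python3 - <<'E'
from act import *
for n in("top","side"):
    p=np.load(f"pics/{n}6c.npy");d=np.load(f"pics/{n}6.npy");P=W(n,d);hsv=cv2.cvtColor(p,cv2.COLOR_RGB2HSV).astype(int); S_=hsv[...,1]
    X,Y,Z=P[...,0],P[...,1],P[...,2]; A=(X-S[0])*ex[0]+(Y-S[1])*ex[1]; B=(X-S[0])*ey[0]+(Y-S[1])*ey[1]
    k=(d>0)&(S_<80)&(Z>140)&(Z<205)&(A<45)&(A>-30)&(abs(B-125)<35)
    for a0 in range(-20,45,5):
        q=k&(A>=a0)&(A<a0+5)
        if q.sum()>2: print(n,a0,q.sum(),"B",np.percentile(B[q],[3,50,97]).round(1),"Z",np.percentile(Z[q],[3,97]).round(1))
E
```

```text
top -10 26 B [109.  122.3 132.2] Z [170.3 198.3]
top -5 19 B [110.8 121.3 133.5] Z [187.5 198.9]
top 0 17 B [110.1 120.7 136.9] Z [183.7 197.4]
top 5 9 B [115.1 123.7 129.4] Z [182.2 195. ]
top 10 8 B [120.6 125.1 129.3] Z [180.  186.9]
top 15 4 B [122.1 124.6 128.8] Z [178.7 185.3]
top 20 9 B [121.3 124.6 129.9] Z [177.8 188.1]
top 25 7 B [120.5 122.9 129.7] Z [178.8 187.7]
top 30 8 B [120.9 124.4 128.4] Z [180.8 186.9]
top 35 8 B [120.6 123.9 128.5] Z [180.9 187.4]
top 40 6 B [121.4 124.2 127.4] Z [179.2 187.3]
side -15 12 B [117.2 126.7 141.6] Z [171.2 195.8]
side -10 63 B [113.7 131.7 143.9] Z [163.8 197.8]
side -5 38 B [120.2 136.3 143.5] Z [156.  197.4]
side 0 30 B [120.8 138.5 143.9] Z [172.8 199.4]
side 5 3 B [128.3 131.  134. ] Z [181.7 185.6]
side 10 9 B [125.8 129.3 132.1] Z [180.5 186.6]
side 15 8 B [127.1 129.9 133.1] Z [179.4 186.1]
side 20 10 B [124.6 129.4 131.7] Z [179.2 186.6]
side 25 8 B [126.3 130.  131.8] Z [180.5 186.8]
side 30 10 B [123.2 130.2 132.1] Z [179.6 186.4]
side 35 8 B [124.  129.5 131. ] Z [180.7 185.9]
side 40 10 B [126.  130.1 131.9] Z [178.5 185.7]
```

The dial is centred at -1.5 mm (top) and -5 mm (side). The joint axis reads -1.3 and -4.5 mm in the same views, so it's aligned. I'll lower it.

```bash
python3 - <<'E'
from act import *
G=S+ey*125.3+ex*65
move_l([*G,197],feed=80); sleep(.3)
h=move_l([*G,183],feed=15,max_force=4); print(h,get_eef_pos(),get_contact_force())
set_gripper(45); sleep(.2); move_l([*G,330],feed=120); move_ptp([480,-150,350],R(-90)); sleep(.3)
snap(7); print(get_t())
p=np.load("pics/side7c.npy")[190:380,130:320]; cv2.imwrite("pics/f1.png",cv2.resize(p,None,fx=3.1,fy=3.1,interpolation=cv2.INTER_CUBIC)[:,:,::-1])
p=np.load("pics/top7c.npy")[100:265,95:245]; cv2.imwrite("pics/f2.png",cv2.resize(p,None,fx=3.6,fy=3.6,interpolation=cv2.INTER_CUBIC)[:,:,::-1])
from meas import rect
for n in("top","side"):
    p=np.load(f"pics/{n}7c.npy");d=np.load(f"pics/{n}7.npy");P=W(n,d);hsv=cv2.cvtColor(p,cv2.COLOR_RGB2HSV).astype(int); H,S_,V=hsv[...,0],hsv[...,1],hsv[...,2]
    X,Y,Z=P[...,0],P[...,1],P[...,2]; A=(X-S[0])*ex[0]+(Y-S[1])*ex[1]; B=(X-S[0])*ey[0]+(Y-S[1])*ey[1]
    k=(d>0)&(S_<80)&(Z>118)&(Z<168)&(A<25)&(A>-30)&(abs(B-125)<35)
    print(n,"dial A",np.percentile(A[k],[2,98]).round(1),"B",np.percentile(B[k],[2,98]).round(1),"ztop",np.percentile(Z[k],98).round(1))
    k=(d>0)&(S_<80)&(Z>192)&(Z<210)&(abs(B-125)<35); print(" coltop A,B,z",A[k].mean().round(1),B[k].mean().round(1),Z[k].mean().round(1))
    k=(d>0)&(abs(A)<30)&(B>8)&(B<260)&(Z>70)&(H>12)&(H<30)&(S_>120)&(V>140)
    print(" yellow A,B",np.median(A[k]).round(1),np.percentile(B[k],[0,1,99]).round(1))
    k=(d>0)&(abs(A)<40)&(abs(B)<22)&(S_<60)&(V>105)&(Z>92); print(" stop",rect(P[k]))
    k=(d>0)&(X>470)&(X<540)&(Y>370)&(Y<430)&(S_<60)&(Z>110); print(" cyl",rect(P[k]))
E
```

```text
True [580.46823373 216.07389593 189.07019109] [ 1.03843829 -0.48468393  5.37761314]
41.5917
top dial A [-8.9 24.5] B [110.5 139. ] ztop 163.4
 coltop A,B,z 62.9 124.8 199.0
 yellow A,B -2.1 [ 22.9  24.1 203.3]
 stop (array([521.9,  86.2]), array([73.9, 26. ]), 2.0)
 cyl (array([504.7, 397.5]), array([38.9, 37.6]), 88.4)
side dial A [-10.2  22.7] B [116.4 144. ] ztop 161.3
 coltop A,B,z 61.3 129.8 198.8
 yellow A,B -5.0 [ 25.3  29.8 205.3]
 stop (array([521. ,  88.9]), array([74.4, 29.6]), 3.2)
 cyl (array([503.3, 401.2]), array([38.8, 40. ]), 21.2)
```

View pics/f1.png

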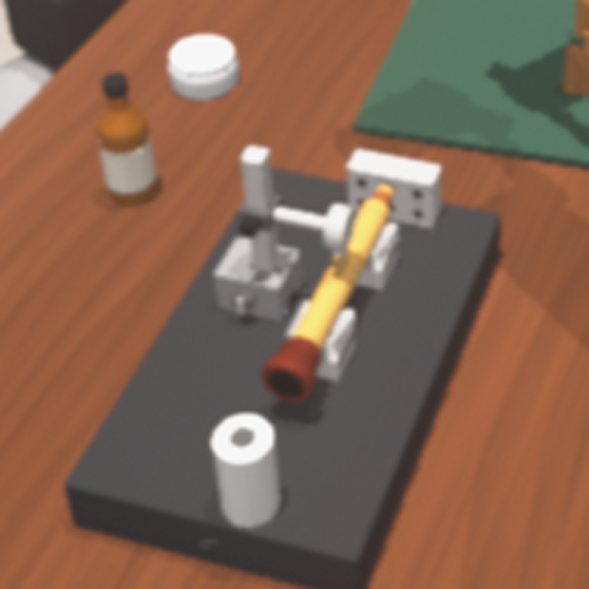

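View pics/f2.png

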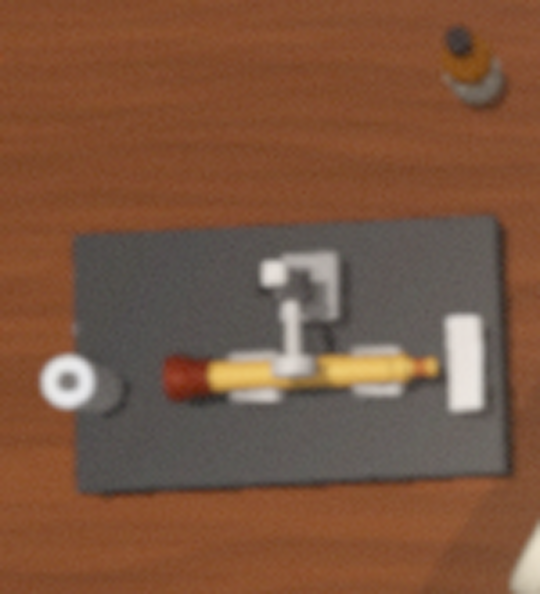

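Final view: the gauge stands upright behind the joint. Its stylus is at -2.1 mm (top) and -3.7 mm (side), against a joint axis at -2.1 and -5 mm. The stop, cylinder and bottle haven't moved. I'll hand it in.

```bash
python3 -c "
from rig import *
finish_job()"
```

```text
the job is handed in; nothing more can be done
```

I set up the run-out check as asked and handed it in; my last readings were taken at about 42 s of the 115 s allowed.

- **V-blocks:** both stand on the plate with their grooves in line. They are 100 mm apart between centres, with a sideways difference under 1 mm.
- **Joint:** I took the smaller yellow joint from the cradle and turned it about 173° so the tenon faces the stop. It lies level in both grooves, about 2 mm off the stop's centre line by the top view and 5 mm by the side view. Depth gave a gap to the stop of about 11 mm. A coarser pixel-ray check gave about 7 mm, so the two disagree by about 4 mm, but both are well under the 20 mm limit.
- **Dial gauge:** I turned it about 173° and lowered it gently, with about 5 N at touchdown. It stands upright behind the joint. Its stylus is over the barrel axis to within about 1.5 mm, and within a few millimetres of mid-barrel.
- **Things to leave alone:** the last measurements put the stop and cylinder within about 1 mm of where they started. The oil bottle was only checked by eye and looks unmoved.

The two cameras differed from each other by 2 to 5 mm, so I compared positions within the same view. No check failed.

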